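# Gang three blocks on the marking board and close it with the straightedge

## Task

Set up the marking board to mark three blocks at once: lay exactly three of the five oblong wooden blocks flat and same way up on the board, their length running from the open front edge to the back, and leave the other two flat on the bench. Lay the straightedge flat on the bench with a long side flush against the whole open front edge of the board, centred on it, and do not disturb the wooden cube and the standing dowel among the blocks, nor the black weight.

Things in the scene. Friction and masses are not known exactly. Their poses are not given: they have to be found in the camera images.
- board: Fixed plywood marking board, 160 (its x) by 220 mm (its y), 10 mm thick, with dark wooden lips 10 mm wide standing 14 mm above the plywood (24 mm above the bench) along its back (+x) and both sides; the front (-x) edge is open. Bare floor inside the lips: 150 by 200 mm, local x -80 to +70, y -100 to +100. Origin: centre of the underside, on the bench; z up.
- board_edge (a point): Middle of the board's open front edge, at the top face: 80 mm from the board's origin along its -x, 10 mm above the bench. The edge runs along the board's y.
- straightedge: Loose aluminium straightedge: a flat bar 44 (its x) by 220 mm (its y), 16 mm thick, with a raised grip rib along the middle, 12 mm wide, 140 mm long, its top 42 mm above the underside. 0.4 kg. Either long side may be used. Origin: centre of the underside.
- end_a (a point): Point on the straightedge's centre line at the underside, 100 mm from its origin along its +y.
- end_b (a point): The same, 100 mm along its -y.
- block1: Loose plain wooden block, 60 (its x) by 26 (its y) by 22 mm (high), about 30 g, one of five alike, lying flat on the bench. Origin: centre of the underside.
- block2: Loose plain wooden block, 60 (its x) by 26 (its y) by 22 mm (high), about 30 g, one of five alike, lying flat on the bench. Origin: centre of the underside.
- block3: Loose plain wooden block, 60 (its x) by 26 (its y) by 22 mm (high), about 30 g, one of five alike, lying flat on the bench. Origin: centre of the underside.
- block4: Loose plain wooden block, 60 (its x) by 26 (its y) by 22 mm (high), about 30 g, one of five alike, lying flat on the bench. Origin: centre of the underside.
- block5: Loose plain wooden block, 60 (its x) by 26 (its y) by 22 mm (high), about 30 g, one of five alike, lying flat on the bench. Origin: centre of the underside.
- offcut: Bystander: a 36 mm wooden cube among the blocks. Origin: centre of the underside.
- dowel: Bystander: a wooden dowel, diameter 28, 50 mm high, standing among the blocks. Origin: centre of the underside.
- puck: Bystander: black round weight, diameter 58, 50 mm high, beyond the work. Origin: centre of the underside.

How it is judged:
By the outcome, as a careful person would: the job done as asked, in the order asked, and still so for the second after the job is handed in, with the robot touching nothing.
It also fails if it takes over 72 s, if anything falls off the work surface, if the arm or the gripper's body presses on something with over 40 N, if the wrist force passes 120 N, or if a joint passes its speed limit or range.

## Robot

A 6-joint arm with a two-finger parallel gripper is mounted at the origin on the work surface. World frame = base frame: x ahead of the robot, y to its left, z up, the work surface at z = 0. Lengths are in m, angles in rad, forces in N, time in s.
With the tool pointing down it reaches from about 0.35 to 0.975 m from the base axis. Payload 4.9 kg.
Tool frame: the origin (TCP) lies at the very end of the fingers, on their centre line; the grasp point (between the pads) lies 19 mm behind it (ctrl.tcp_to_grasp is the z of the grasp point in the tool frame, in m); z points along the fingers, y is the line along which they close (so a half turn about z gives the same grasp; the last joint's range is limited). The gripper opens to 85 mm and grips with 20 to 120 N. Pads are 22 mm wide; open, the fingers measure 114 mm over their backs; the gripper's body (76 mm by 85 mm) begins 54 mm behind the grasp point. The pads swing forward as they close: fully open they stand 13 mm farther back than shut.
Start: joints at [1.195, 0.053, 1.613, -0, 1.476, -0.119], TCP at [0.159, 0.604, 0.231] pointing down, gripper open.
Joint ranges: [-3.01, 3.01], [-1.01, 2.22], [0.06, 2.58], [-1.02, 4.17], [0.09, 2.62], [-3.14, 3.14]. Speed limits (rad/s): [2.57, 2.57, 3.14, 3.14, 3.14, 3.14].

## Interface

Orientations are given as a rotation vector (axis times angle).
In Python, from station import ctrl, eyes, job, nets gives the robot as it stands. The module is installed in compiled form; this text tells all that it offers.
- The arm moves only by the tool jog_arm, never from a script. Its argument "commands" is one flat list of numbers, 7 for each row, row after row: the shift along the tool's x, y, z each as a share of 0.06 m, from -1 to 1, then the turn, a rotation vector about the tool's x, y, z each as a share of 0.1 rad, from -1 to 1, then the finger opening in mm, from 0 to 85.4. In form: [x, y, z, ax, ay, az, grip, x, y, z, ax, ay, az, grip, ...]. A call has 1 to 20 rows; each row shifts and turns the commanded pose from where the row before left it, along the tool's axes as they then stand; what a row does not reach is not made up. A row lasts 1/8 s, in which the tool goes at most 62.5 mm and 10.7 degrees, less where a joint would pass 70% of its speed; a pose out of reach is approached as far as the arm can. A call with a number of a shift or a turn outside -1 to 1 is refused whole. A call with a gripper value outside its range is refused whole. The fingers move at their own pace and stop on an object; "newtons" is the grip in N (left out, the last holds). Time passes only in rows, so rows that do not move let the fingers close. It gives the time, the measured TCP pose, the force, the opening and the grip force at its end, in the units of the state.
- ctrl.get_obs(): the state, without advancing time (a new reading comes with each control period).
- eyes.get_image(name): name is "side" or "top"; returns a dict with "image" (400x640x3 uint8, red, green, blue), "z_map" (400x640 float32, m along the optical axis (not along the pixel's ray), 0 where there is no reading), "K" (3x3 intrinsics, pixels), "cam_to_world" (4x4, takes a point from camera to world coordinates). Camera axes: x right, y up, looking along -z (the intrinsics and any distortion apply to the point x, -y, -z); pixel columns grow to the right and rows downward; lengths in m; the calibration is good to about 2 mm. A picture is of the moment at which its call begins.
- job.finish_job(): hands the job in; it is judged then, once.
Trained networks look in the newest picture that a camera, given by its name, has taken for a name from the list of things; names that differ only in an ending like _2 or _b are one class to them, and where a whole thing is asked for, a point or a joint stands for the part that bears it (a point fixed in the world has none). Each returns a list of dicts, best first, with "p" (0 to 1); they miss things now and then, are a little off and sometimes report something else, mostly with a low value. They report only what shows in the picture. A call takes as long as a camera call.
- nets.silhouettes(camera, name): "mask" (400x640 bool, what is visible of it) and "bbox" ([left, top, right, bottom] in pixels, round what is visible of it).
The state is a dict: "t": time; "q": joint angles; "dq": joint speeds; "effort": joint torques, N m; "tool_pos": TCP position; "tool_rot": TCP orientation; "contact_force": force on the tool from outside, world axes, zero at the start; "wrist_torque": the same for the moment, N m; "opening": finger opening in m; "grip_force": force on a finger pad.
Only numpy, scipy, OpenCV 4.12 (cv2) and the standard library are available. Lean on these libraries where they do the work, as an engineer would, in place of code of your own. Each camera call takes 0.05 s, during which the arm holds its last target. There are 200 camera calls.

## Working session

There is one attempt and no reset: what is moved stays moved. The work goes in short steps, Python scripts to look and compute and a tool call to move; the robot and the scene stay as the last step left them, time stands still between calls to the robot, and variables do not carry over. Pictures are saved under pics/ and viewed, at most 10 in all, crops included, and the job is handed in when it is done.

Besides the shell and the picture viewer there is one more tool, called after "Request:" as name(argument=value, ...) on one line, values as JSON. jog_arm: Moves the arm, as the interface text tells. Shift numbers are shares of 0.06 m and turn numbers shares of 0.1 rad, none past 1 either way. Its arguments: {"type":"object","properties":{"commands":{"type":"array","items":{"type":"number"}},"newtons":{"type":"number"}},"required":["commands"]}

```bash
mkdir -p pics
cat > h.py <<'E'
import numpy as np, cv2
from station import ctrl, eyes, job, nets
def cloud(d):
    K=d["K"];z=d["z_map"];v,u=np.mgrid[:400,:640]
    x=(u-K[0,2])/K[0,0]*z;y=(v-K[1,2])/K[1,1]*z
    P=np.stack([x,-y,-z,np.ones_like(z)],-1)@d["cam_to_world"].T
    return P[...,:3]
def save(d,n): cv2.imwrite(f"pics/{n}.png",d["image"][...,::-1])
def rect(pts):
    (c,s,a)=cv2.minAreaRect((pts*1000).astype(np.float32))
    if s[0]<s[1]: s=(s[1],s[0]);a+=90
    return np.round(c,1),np.round(s,1),round((a+90)%180-90,1)
E
python3 - <<'E'
from h import *
o=ctrl.get_obs();print(o["t"],o["tool_pos"],o["tool_rot"],ctrl.tcp_to_grasp)
for cam in ["top","side"]:
    d=eyes.get_image(cam);save(d,cam+"0");P=cloud(d)
    print(cam,d["K"].ravel(),np.round(d["cam_to_world"],3).tolist(), {k:v for k,v in d.items() if k not in("image","z_map","K","cam_to_world")})
    for n in ["board","straightedge","block1","offcut","dowel","puck"]:
        for r in nets.silhouettes(cam,n):
            m=r["mask"]&(d["z_map"]>0);p=P[m]
            if len(p)<10: continue
            zt=np.percentile(p[:,2],90);q=p[abs(p[:,2]-zt)<.006]
            print(cam,n,round(r["p"],2),np.round(r["bbox"]),m.sum(),"z",np.round(np.percentile(p[:,2],[5,50,90])*1000,1),*rect(q[:,:2]))
E
```

```text
0.0 [0.15849451 0.6039167  0.23005004] [-0.40217161 -3.11521723  0.00317024] -0.0187
top [486.0716339    0.         329.17211728   0.         486.0716339
 211.02797796   0.           0.           1.        ] [[0.017, 0.982, -0.187, 0.401], [-1.0, 0.018, 0.006, -0.019], [0.009, 0.186, 0.982, 1.018], [0.0, 0.0, 0.0, 1.0]] {}
top board 0.56 [156. 165. 268. 254.] 8309 z [ 5.7  9.4 21.9] [594.  223.5] [221.2 161.1] -81.5
top board 0.36 [458. 208. 483. 244.] 462 z [ 1.3 20.6 23.2] [ 563.6 -324.5] [60.  27.1] -14.1
top straightedge 0.62 [362. 276. 474. 306.] 2395 z [11.6 15.7 40.9] [ 427.5 -210.8] [140.8  12. ] -83.1
top block1 0.96 [306. 165. 332. 190.] 429 z [-0.2 20.4 23.1] [ 6.646e+02 -3.000e-01] [60.7 26.5] 54.1
top block1 0.88 [413. 217. 437. 249.] 439 z [ 1.7 20.6 23.2] [ 552.2 -228.4] [59.6 27.3] 23.7
top block1 0.77 [353. 210. 385. 234.] 413 z [ 2.6 20.8 22.8] [ 565.4 -104.5] [60.  26.3] 54.3
top block1 0.62 [462. 208. 483. 244.] 448 z [ 3.2 20.6 23.3] [ 563.6 -324.5] [60.  27.1] -14.1
top block1 0.6 [360. 166. 376. 200.] 382 z [ 7.9 20.8 23.2] [ 657.1 -103.9] [60.4 25.7] -0.8
top 
[... 955 characters left out ...]
23.2] [ 556.7 -225.4] [60.9 30.6] 26.4
side block1 0.73 [276. 178. 311. 198.] 465 z [ 3.4 20.6 23.6] [ 660.9 -101.6] [59.3 30.9] -1.1
side block1 0.71 [340. 118. 371. 134.] 369 z [ 3.4 20.3 23.6] [ 568.4 -321.1] [59.9 30. ] -12.9
side offcut 0.84 [289. 134. 316. 160.] 465 z [ 0.4 28.8 37.3] [ 669.2 -214.3] [39.8 36.9] 70.3
side offcut 0.43 [339. 116. 370. 134.] 388 z [ 1.6 20.1 23.5] [ 568.  -322.7] [61.  32.2] -15.3
side dowel 0.74 [318. 212. 334. 240.] 376 z [ 0.1 34.7 50.9] [575.5   1.2] [29.1 24.6] -79.3
side dowel 0.65 [229. 277. 337. 399.] 12336 z [ 7.8 10.5 23.5] [598. 225.] [222.9 159.6] -81.5
side puck 0.82 [206. 207. 236. 242.] 985 z [ 8.9 48.8 51.5] [771.5  34.5] [59.1 55.1] -71.5
```

View pics/top0.png

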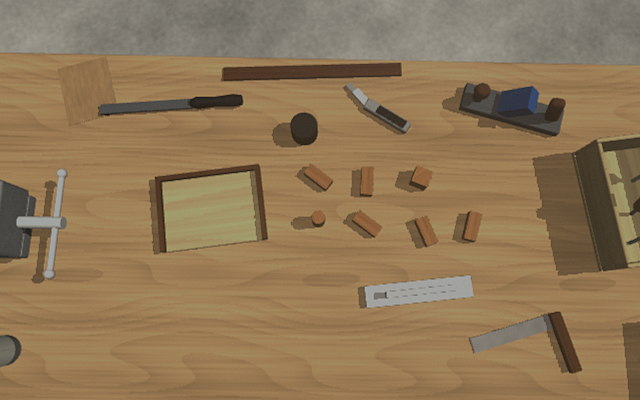

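View pics/side0.png

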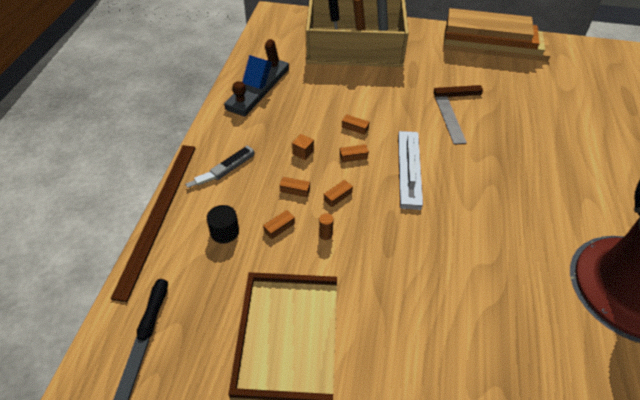

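Top view: board at px 156–268 × 165–254 with its open edge at the bottom. Blocks are at (318,178), (367,181), (366,224), (426,231) and (472,226), the straightedge at (415,291), the cube at (421,177) and the dowel at (318,218). The side view agrees to within about 4 mm. I'll take the three blocks nearest the board.

```bash
cat > plan.py <<'E'
import sys,numpy as np
from scipy.spatial.transform import Rotation as R
from station import ctrl
# usage: plan.py yaw x,y,z,n [x,y,z,n ...] : turn first, then legs (mm), from measured pose
o=ctrl.get_obs();p=np.array(o["tool_pos"])*1000;r=R.from_rotvec(o["tool_rot"]).as_matrix()
yaw=np.degrees(np.arctan2(r[1,0],r[0,0]));tgt=float(sys.argv[1]);d=(tgt-yaw+180)%360-180
print("t",round(o["t"],2),"pos",p.round(1),"yaw",round(yaw,2),"tilt",r[:,2].round(4),"open",round(o["opening"]*1000,1),"turn total az shares",round(-np.radians(d)/.1,2))
c,s=np.cos(np.radians(tgt)),np.sin(np.radians(tgt));T=np.array([[c,s,0],[s,-c,0],[0,0,-1]])
for a in sys.argv[2:]:
    v=np.array([float(k) for k in a.split(",")]);w=T.T@(v[:3]-p)/60/v[3];print(int(v[3]),"rows of",w.round(3));p=v[:3]
E
python3 plan.py 234 667,1,150,15 667,1,5,4
```

```text
t 0.7 pos [158.7 604.5 231.3] yaw 165.29 tilt [ 0.e+00  1.e-04 -1.e+00] open 85.5 turn total az shares -11.99
15 rows of [ 0.211 -0.851  0.09 ]
4 rows of [0.    0.    0.604]
```

Request:
jog_arm(commands=[0,0,0,0,0,-1,60,0,0,0,0,0,-1,60,0,0,0,0,0,-1,60,0,0,0,0,0,-1,60,0,0,0,0,0,-1,60,0,0,0,0,0,-1,60,0,0,0,0,0,-1,60,0,0,0,0,0,-1,60,0,0,0,0,0,-1,60,0,0,0,0,0,-1,60,0,0,0,0,0,-1,60,0,0,0,0,0,-1,60])

```text
t: 2.2
tool_pos: [0.1587, 0.6045, 0.2313]
tool_rot: [-1.432, 2.796, 0.0]
contact_force: [0.7, -0.4, -0.1]
opening: 0.0598
grip_force: 0.0
```

```bash
python3 plan.py 234 667,1,150,15 667,1,5,4
```

```text
t 2.2 pos [158.7 604.5 231.3] yaw -125.77 tilt [ 0.e+00  1.e-04 -1.e+00] open 59.8 turn total az shares 0.04
15 rows of [ 0.211 -0.851  0.09 ]
4 rows of [0.    0.    0.604]
```

Request:
jog_arm(commands=[0.21,-0.85,0.09,0,0,0,60,0.21,-0.85,0.09,0,0,0,60,0.21,-0.85,0.09,0,0,0,60,0.21,-0.85,0.09,0,0,0,60,0.21,-0.85,0.09,0,0,0,60,0.21,-0.85,0.09,0,0,0,60,0.21,-0.85,0.09,0,0,0,60,0.21,-0.85,0.09,0,0,0,60,0.21,-0.85,0.09,0,0,0,60,0.21,-0.85,0.09,0,0,0,60,0.21,-0.85,0.09,0,0,0,60,0.21,-0.85,0.09,0,0,0,60,0.21,-0.85,0.09,0,0,0,60,0.21,-0.85,0.09,0,0,0,60,0.21,-0.85,0.09,0,0,0,60,0,0,0,0,0,0,60])

```text
t: 4.2
tool_pos: [0.6682, -0.0007, 0.1494]
tool_rot: [1.421, -2.801, 0.0]
contact_force: [-0.4, 0.4, 1.1]
opening: 0.0602
grip_force: 0.0
```

```bash
python3 plan.py 234 667,1,60,2 667,1,3,2
```

```text
t 4.2 pos [668.2  -0.7 149.4] yaw -126.18 tilt [-6.e-04 -4.e-04 -1.e+00] open 60.2 turn total az shares -0.03
2 rows of [-0.005  0.016  0.745]
2 rows of [0.    0.    0.475]
```

Request:
jog_arm(commands=[0,0.015,0.8,0,0,0,60,0,0.015,0.8,0,0,0,60,0,0,0.5,0,0,0,60,0,0,0.34,0,0,0,60,0,0,0,0,0,0,60,0,0,0,0,0,0,15,0,0,0,0,0,0,15,0,0,0,0,0,0,15,0,0,0,0,0,0,15], newtons=30)

```text
t: 5.32
tool_pos: [0.6673, 0.0032, 0.0063]
tool_rot: [-1.426, 2.796, -0.003]
contact_force: [0.5, -0.2, 5.4]
opening: 0.0256
grip_force: 30.6
```

```bash
python3 - <<'E'
from h import *
d=eyes.get_image("side");save(d,"side1")
E
python3 plan.py 188.5 667,1,80,2
```

```text
t 5.38 pos [667.2   3.2   6.3] yaw -125.96 tilt [ 3.7e-03 -3.0e-04 -1.0e+00] open 25.7 turn total az shares 7.95
2 rows of [ 0.005 -0.018 -0.614]
```

View pics/side1.png

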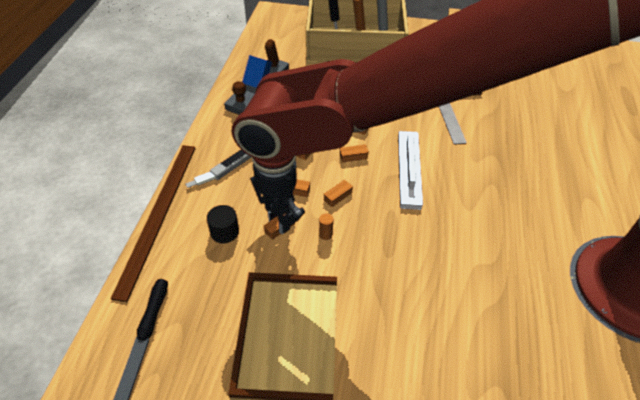

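Request:
jog_arm(commands=[0,0,-0.6,0,0,0,15,0,0,-0.6,0,0,0,15,0,0,0,0,0,1,15,0,0,0,0,0,1,15,0,0,0,0,0,1,15,0,0,0,0,0,1,15,0,0,0,0,0,1,15,0,0,0,0,0,1,15,0,0,0,0,0,1,15,0,0,0,0,0,0.95,15])

```text
t: 6.62
tool_pos: [0.6653, 0.0033, 0.0758]
tool_rot: [0.228, -3.133, -0.0]
contact_force: [-0.1, 0.1, -0.7]
opening: 0.0252
grip_force: 29.8
```

```bash
python3 plan.py 188.5 578,277,80,6 578,277,17,2
```

```text
t 6.62 pos [665.3   3.3  75.8] yaw -171.69 tilt [-4.e-04 -0.e+00 -1.e+00] open 25.2 turn total az shares -0.03
6 rows of [ 0.127  0.788 -0.012]
2 rows of [0.    0.    0.525]
```

Request:
jog_arm(commands=[0.127,0.788,0,0,0,0,15,0.127,0.788,0,0,0,0,15,0.127,0.788,0,0,0,0,15,0.127,0.788,0,0,0,0,15,0.127,0.788,0,0,0,0,15,0.127,0.788,0,0,0,0,15,0,0,0.3,0,0,0,15,0,0,0,0,0,0,15])

```text
t: 7.62
tool_pos: [0.5767, 0.2762, 0.0555]
tool_rot: [0.233, -3.129, 0.003]
contact_force: [-0.4, -0.7, -0.7]
opening: 0.0253
grip_force: 29.9
```

```bash
python3 plan.py 188.5 578,277,17,2
```

```text
t 7.62 pos [576.7 276.2  55.5] yaw -171.49 tilt [-0.0041 -0.002  -1.    ] open 25.3 turn total az shares 0.0
2 rows of [-0.011  0.005  0.32 ]
```

Request:
jog_arm(commands=[-0.01,0,0.35,0,0,0,15,0,0,0.29,0,0,0,15,0,0,0,0,0,0,15,0,0,0,0,0,0,40,0,0,0,0,0,0,40,0,0,-0.6,0,0,0,40,0,0,-0.8,0,0,0,60,-0.5,-0.8,0,0,0,0,60])

```text
t: 8.62
tool_pos: [0.6181, 0.2373, 0.11]
tool_rot: [-0.24, 3.122, 0.004]
contact_force: [0.4, -0.5, 0.1]
opening: 0.0602
grip_force: 0.0
```

```bash
python3 plan.py 234 568,-102,100,8 568,-102,6,2
cat > look.py <<'E'
from h import *
for cam in ["top","side"]:
    d=eyes.get_image(cam);P=cloud(d)
    for n in ["board","block1","straightedge"]:
        for r in nets.silhouettes(cam,n):
            m=r["mask"]&(d["z_map"]>0);p=P[m]
            if len(p)<100 or r["p"]<.3: continue
            zt=np.percentile(p[:,2],90);q=p[abs(p[:,2]-zt)<.006]
            print(cam,n,round(r["p"],2),m.sum(),"z",round(zt*1000,1),*rect(q[:,:2]))
E
python3 look.py
```

```text
t 8.62 pos [618.1 237.3 110. ] yaw -171.21 tilt [ 0.0097  0.0034 -0.9999] open 60.2 turn total az shares -7.89
8 rows of [ 0.633 -0.331  0.021]
2 rows of [0.    0.    0.783]
top board 0.79 4957 z 20.6 [605.3 172.6] [159.1 130.3] 3.3
top block1 0.86 373 z 23.5 [ 657.5 -103.9] [60.  25.6] -0.4
top block1 0.75 453 z 22.8 [ 563.6 -324.6] [60.9 26.6] -14.7
top block1 0.65 429 z 23.1 [ 565.2 -104.4] [60.  26.6] 54.5
top block1 0.64 411 z 23.3 [ 552.  -228.2] [60.1 26.8] 23.4
top straightedge 0.75 2356 z 41.2 [ 427.5 -210.7] [139.8  12. ] -83.2
side board 0.95 9928 z 23.7 [597.8 225.2] [222. 160.] -81.2
side block1 0.97 868 z 33.5 [578.6 276.1] [59.9 27.5] 8.1
side straightedge 0.75 468 z 17.9 [ 421.7 -123.8] [54.9 43.6] -84.6
```

Request:
jog_arm(commands=[0,0,0,0,0,-1,60,0,0,0,0,0,-1,60,0,0,0,0,0,-1,60,0,0,0,0,0,-1,60,0,0,0,0,0,-1,60,0,0,0,0,0,-1,60,0,0,0,0,0,-1,60,0,0,0,0,0,-0.9,60,0.63,-0.33,0,0,0,0,60,0.63,-0.33,0,0,0,0,60,0.63,-0.33,0,0,0,0,60,0.63,-0.33,0,0,0,0,60,0.63,-0.33,0,0,0,0,60,0.63,-0.33,0,0,0,0,60,0.63,-0.33,0,0,0,0,60,0.63,-0.33,0,0,0,0,60,0,0,0,0,0,0,60])

```text
t: 11.15
tool_pos: [0.5642, -0.1047, 0.1033]
tool_rot: [1.416, -2.804, -0.0]
contact_force: [-0.5, -0.2, -0.3]
opening: 0.0601
grip_force: 0.0
```

```bash
python3 plan.py 234 567,-102.5,6,3
```

```text
t 11.15 pos [ 564.2 -104.7  103.3] yaw -126.4 tilt [-4.e-04 -0.e+00 -1.e+00] open 60.1 turn total az shares -0.07
3 rows of [-0.019 -0.005  0.54 ]
```

Request:
jog_arm(commands=[-0.02,0,0.7,0,0,-0.07,60,-0.02,0,0.6,0,0,0,60,-0.02,0,0.32,0,0,0,60,0,0,0,0,0,0,60,0,0,0,0,0,0,15,0,0,0,0,0,0,15,0,0,0,0,0,0,15,0,0,0,0,0,0,15])

```text
t: 12.15
tool_pos: [0.5685, -0.1009, 0.0084]
tool_rot: [-1.429, 2.795, -0.004]
contact_force: [0.1, 0.5, 6.3]
opening: 0.0252
grip_force: 30.3
```

Request:
jog_arm(commands=[0,0,-0.6,0,0,0,15,0,0,-0.8,0,0,0,15,0,0,0,0,0,1,15,0,0,0,0,0,1,15,0,0,0,0,0,1,15,0,0,0,0,0,1,15,0,0,0,0,0,1,15,0,0,0,0,0,1,15,0,0,0,0,0,1,15,0,0,0,0,0,0.95,15])

```text
t: 13.4
tool_pos: [0.5665, -0.1005, 0.0902]
tool_rot: [0.23, -3.133, -0.0]
contact_force: [0.1, -0.9, -0.3]
opening: 0.0252
grip_force: 29.7
```

```bash
python3 plan.py 188.5 586.5,223,80,6 586.5,223,17,2
```

```text
t 13.4 pos [ 566.5 -100.5   90.2] yaw -171.59 tilt [-3.e-04  1.e-04 -1.e+00] open 25.2 turn total az shares -0.02
6 rows of [-0.188  0.88   0.028]
2 rows of [0.    0.    0.525]
```

Request:
jog_arm(commands=[-0.19,0.88,0,0,0,0,15,-0.19,0.88,0,0,0,0,15,-0.19,0.88,0,0,0,0,15,-0.19,0.88,0,0,0,0,15,-0.19,0.88,0,0,0,0,15,-0.19,0.88,0,0,0,0,15,0,0,0.5,0,0,0,15,0,0,0,0,0,0,15])

```text
t: 14.4
tool_pos: [0.5845, 0.223, 0.0573]
tool_rot: [0.237, -3.126, 0.002]
contact_force: [-1.1, -0.2, -1.0]
opening: 0.0253
grip_force: 29.8
```

```bash
python3 plan.py 188.5 586.5,223,19,2
```

```text
t 14.4 pos [584.5 223.   57.3] yaw -171.33 tilt [-0.0061 -0.0017 -1.    ] open 25.3 turn total az shares 0.03
2 rows of [-0.017 -0.002  0.319]
```

Request:
jog_arm(commands=[-0.01,0,0.35,0,0,0,15,0,0,0.29,0,0,0,15,0,0,0,0,0,0,15,0,0,0,0,0,0,40,0,0,0,0,0,0,40,0,0,-0.6,0,0,0,40,0,0,-0.8,0,0,0,60,0,0,0,0,0,1,60,0,0,0,0,0,0.6,60,0,0,0,0,0,0,60])

```text
t: 15.65
tool_pos: [0.5879, 0.2232, 0.1066]
tool_rot: [0.014, 3.141, 0.0]
contact_force: [-0.5, 0.5, 0.4]
opening: 0.06
grip_force: 0.0
```

```bash
python3 plan.py 179.2 659,-102.7,100,7 659,-102.7,9,2
```

```text
t 15.65 pos [587.9 223.2 106.6] yaw 179.48 tilt [ 1.e-03  2.e-04 -1.e+00] open 60.0 turn total az shares 0.05
7 rows of [-0.18  -0.774  0.016]
2 rows of [0.    0.    0.758]
```

Request:
jog_arm(commands=[-0.18,-0.775,0,0,0,0.05,60,-0.18,-0.775,0,0,0,0,60,-0.18,-0.775,0,0,0,0,60,-0.18,-0.775,0,0,0,0,60,-0.18,-0.775,0,0,0,0,60,-0.18,-0.775,0,0,0,0,60,-0.18,-0.775,0,0,0,0,60,0,0,0,0,0,0,60,0,0,0,0,0,0,60])

```text
t: 16.77
tool_pos: [0.6584, -0.103, 0.1057]
tool_rot: [-0.023, -3.141, -0.001]
contact_force: [-0.2, 0.2, -0.4]
opening: 0.06
grip_force: 0.0
```

```bash
python3 plan.py 179.2 659,-102.7,9,3
```

```text
t 16.77 pos [ 658.4 -103.   105.7] yaw 179.17 tilt [-5.e-04  6.e-04 -1.e+00] open 60.0 turn total az shares -0.01
3 rows of [-0.003  0.002  0.537]
```

Request:
jog_arm(commands=[0,0,0.7,0,0,0,60,0,0,0.6,0,0,0,60,0,0,0.31,0,0,0,60,0,0,0,0,0,0,60,0,0,0,0,0,0,15,0,0,0,0,0,0,15,0,0,0,0,0,0,15,0,0,0,0,0,0,15])

```text
t: 17.77
tool_pos: [0.6603, -0.1038, 0.0117]
tool_rot: [0.023, 3.138, -0.001]
contact_force: [0.3, 1.0, 6.1]
opening: 0.0255
grip_force: 30.6
```

Request:
jog_arm(commands=[0,0,-0.7,0,0,0,15,0,0,-0.8,0,0,0,15,0,0,0,0,0,-0.82,15,0,0,0,0,0,-0.8,15,0,0,0,0,0,0,15])

```text
t: 18.4
tool_pos: [0.6585, -0.1034, 0.0993]
tool_rot: [0.229, -3.133, 0.0]
contact_force: [0.0, 0.7, -0.4]
opening: 0.0251
grip_force: 29.9
```

```bash
python3 plan.py 188.5 594.5,169,80,6 594.5,169,19,2
```

```text
t 18.4 pos [ 658.5 -103.4   99.3] yaw -171.62 tilt [-1.e-04 -0.e+00 -1.e+00] open 25.1 turn total az shares -0.02
6 rows of [0.064 0.775 0.054]
2 rows of [0.    0.    0.508]
```

Request:
jog_arm(commands=[0.065,0.775,0,0,0,0,15,0.065,0.775,0,0,0,0,15,0.065,0.775,0,0,0,0,15,0.065,0.775,0,0,0,0,15,0.065,0.775,0,0,0,0,15,0.065,0.775,0,0,0,0,15,0,0,0.6,0,0,0,15,0,0,0,0,0,0,15])

```text
t: 19.4
tool_pos: [0.5915, 0.1692, 0.0598]
tool_rot: [0.23, -3.126, 0.001]
contact_force: [-0.3, -0.7, -0.3]
opening: 0.0256
grip_force: 29.9
```

```bash
python3 plan.py 188.5 594.5,169,22,2
```

```text
t 19.4 pos [591.5 169.2  59.8] yaw -171.57 tilt [-0.0073 -0.0013 -1.    ] open 25.6 turn total az shares -0.01
2 rows of [-0.024 -0.005  0.315]
```

Request:
jog_arm(commands=[-0.01,0,0.35,0,0,0,15,0,0,0.28,0,0,0,15,0,0,0,0,0,0,15,0,0,0,0,0,0,40,0,0,0,0,0,0,40,0,0,-0.6,0,0,0,40,0,0,-0.8,0,0,0,60,0,0,-0.3,0,0,1,60,0,0,0,0,0,1,60,0,0,0,0,0,1,60,0,0,0,0,0,1,60,0,0,0,0,0,1,60,0,0,0,0,0,1,60,0,0,0,0,0,1,60,0,0,0,0,0,1,60,0,0,0,0,0,1,60,0,0,0,0,0,1,60,0,0,0,0,0,1,60,0,0,0,0,0,1,60,0,0,0,0,0,1,60])

```text
t: 21.9
tool_pos: [0.5956, 0.1693, 0.1284]
tool_rot: [1.716, 2.63, 0.002]
contact_force: [0.0, -0.3, 0.4]
opening: 0.0595
grip_force: 0.0
```

```bash
python3 plan.py 96.8 429.8,-209.5,110,9 429.8,-209.5,24,2
```

```text
t 21.9 pos [595.6 169.3 128.4] yaw 113.76 tilt [ 1.4e-03  2.0e-04 -1.0e+00] open 59.5 turn total az shares 2.96
9 rows of [-0.66  -0.388  0.034]
2 rows of [0.    0.    0.717]
```

Request:
jog_arm(commands=[0,0,0,0,0,1,60,0,0,0,0,0,1,60,0,0,0,0,0,0.95,60,-0.66,-0.388,0,0,0,0,60,-0.66,-0.388,0,0,0,0,60,-0.66,-0.388,0,0,0,0,60,-0.66,-0.388,0,0,0,0,60,-0.66,-0.388,0,0,0,0,60,-0.66,-0.388,0,0,0,0,60,-0.66,-0.388,0,0,0,0,60,-0.66,-0.388,0,0,0,0,60,-0.66,-0.388,0,0,0,0,60,0,0,0,0,0,0,60,0,0,0,0,0,0,60])

```text
t: 23.65
tool_pos: [0.4313, -0.2099, 0.128]
tool_rot: [2.081, 2.353, 0.001]
contact_force: [-0.2, 1.1, 0.2]
opening: 0.06
grip_force: 0.0
```

```bash
python3 plan.py 96.8 429.8,-209.5,25,2; python3 look.py; python3 -c "
from h import *
save(eyes.get_image('side'),'side2')"
```

```text
t 23.65 pos [ 431.3 -209.9  128. ] yaw 97.03 tilt [ 0.001 -0.    -1.   ] open 60.0 turn total az shares 0.04
2 rows of [ 0.005 -0.012  0.858]
top board 0.61 6742 z 22.4 [593.9 223.6] [221.  161.4] -81.6
top block1 0.98 454 z 33.0 [591.7 166.6] [61.  26.5] 7.4
top block1 0.9 446 z 32.9 [574.9 273.7] [60.5 27. ] 9.5
top block1 0.89 434 z 23.3 [ 552.  -228.3] [60.1 26.5] 22.2
top block1 0.78 428 z 33.0 [582.4 219.8] [60.3 25.8] 8.8
top block1 0.71 351 z 23.0 [ 564.7 -324.4] [58.9 27.3] -13.6
top straightedge 0.68 1085 z 41.0 [ 422.6 -170.2] [57.9 11.9] -82.8
side board 0.55 9910 z 24.0 [598.1 225. ] [222.5 159.6] -81.4
side block1 0.96 665 z 33.4 [595.5 168.6] [60.5 29.3] 5.0
side block1 0.81 415 z 23.4 [ 557.3 -225.8] [59.4 30.4] 22.1
side block1 0.63 782 z 33.5 [578.4 276.6] [59.6 27.5] 9.2
side block1 0.57 385 z 23.6 [ 568.3 -322.9] [60.3 30. ] -14.3
side straightedge 0.68 1568 z 41.7 [ 432.  -206.7] [139.5  12.6] -82.9
side straightedge 0.53 718 z 33.5 [586.3 222. ] [59.6 27.9] 7.3
```

View pics/side2.png

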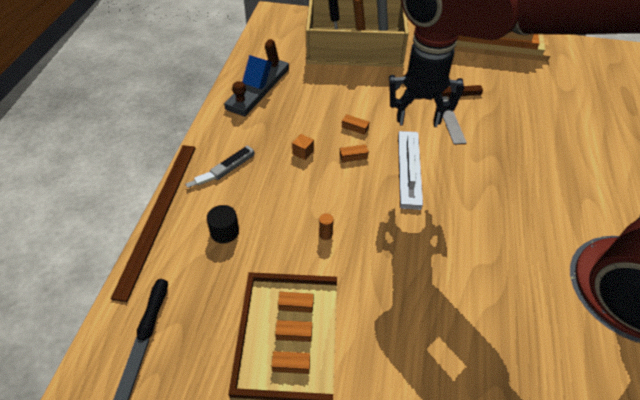

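Request:
jog_arm(commands=[0,-0.02,0.7,0,0,0,45,0,0,0.7,0,0,0,45,0,0,0.4,0,0,0,45,0,0,0,0,0,0,45,0,0,0,0,0,0,3,0,0,0,0,0,0,3,0,0,0,0,0,0,3,0,0,0,0,0,0,3,0,0,0,0,0,0,3,0,0,0,0,0,0,3], newtons=80)

```text
t: 25.35
tool_pos: [0.431, -0.2112, 0.0215]
tool_rot: [2.079, 2.352, 0.0]
contact_force: [-1.9, 1.2, 6.6]
opening: 0.01
grip_force: 80.7
```

```bash
python3 plan.py 98.5 430,-209,80,2
```

```text
t 25.35 pos [ 431.  -211.2   21.5] yaw 97.05 tilt [ 0.0024 -0.0018 -1.    ] open 10.0 turn total az shares -0.25
2 rows of [ 0.019 -0.006 -0.488]
```

Request:
jog_arm(commands=[0,0,-0.4,0,0,0,3,0,0,-0.5,0,0,0,3,0,0,-0.3,0,0,-0.27,3,0,0,0,0,0,0,3])

```text
t: 25.85
tool_pos: [0.4306, -0.2109, 0.0929]
tool_rot: [2.046, 2.38, 0.001]
contact_force: [0.1, 0.3, -3.1]
opening: 0.0102
grip_force: 79.6
```

```bash
python3 plan.py 98.6 489,206.3,90,10 489,206.3,24,2
```

```text
t 25.85 pos [ 430.6 -210.9   92.9] yaw 98.62 tilt [ 0.0027 -0.0019 -1.    ] open 10.2 turn total az shares 0.0
10 rows of [0.673 0.2   0.005]
2 rows of [0.   0.   0.55]
```

Request:
jog_arm(commands=[0.4,0.12,0,0,0,0,3,0.7,0.21,0,0,0,0,3,0.7,0.21,0,0,0,0,3,0.7,0.21,0,0,0,0,3,0.7,0.21,0,0,0,0,3,0.7,0.21,0,0,0,0,3,0.7,0.21,0,0,0,0,3,0.7,0.21,0,0,0,0,3,0.7,0.21,0,0,0,0,3,0.7,0.21,0,0,0,0,3,0,0,0,0,0,0,3,0,0,0,0,0,0,3])

```text
t: 27.35
tool_pos: [0.4878, 0.2048, 0.0899]
tool_rot: [-2.047, -2.381, 0.004]
contact_force: [0.9, 0.1, -3.5]
opening: 0.0104
grip_force: 79.4
```

```bash
python3 plan.py 98.6 489,206.3,24,2
cat > se.py <<'E'
from h import *
# straightedge/board relation: plate top (z 13..20) points in front of the board, board lips
o=ctrl.get_obs()
for cam in ["top","side"]:
    d=eyes.get_image(cam);P=cloud(d);save(d,cam+"_%d"%(o["t"]*100))
    for n in ["straightedge","board"]:
        for r in nets.silhouettes(cam,n)[:2]:
            p=P[r["mask"]&(d["z_map"]>0)];z=np.percentile(p[:,2],[5,50,95])*1000
            print(cam,n,round(r["p"],2),len(p),z.round(1),*rect(p[:,:2]))
E
python3 se.py
```

```text
t 27.35 pos [487.8 204.8  89.9] yaw 98.62 tilt [-0.0028 -0.0012 -1.    ] open 10.4 turn total az shares 0.0
2 rows of [0.011 0.011 0.549]
top straightedge 0.57 1502 [ 78.5  83.8 110. ] [481.9 204.3] [222.8  63.7] -74.6
top board 0.79 4982 [ 5.9  9.8 24.7] [578.4 225.7] [232.8 206.8] -81.8
top board 0.24 1465 [ 80.1  83.8 109.9] [484.7 205.1] [220.8  44.5] -81.4
side straightedge 0.61 2385 [ 81.3  85.8 112. ] [479.  247.2] [137.9  52.3] -81.5
side straightedge 0.59 772 [17.4 31.6 34.1] [580.7 272. ] [62.7 36.6] 9.2
side board 0.87 9314 [ 8.  10.7 24.9] [602.  216.7] [240.6 166.1] -81.5
side board 0.29 418 [ 4.5 30.7 38.4] [ 669.2 -214.9] [41.1 36.8] 70.4
```

Request:
jog_arm(commands=[0.02,0.01,0.4,0,0,0,3,0,0,0.4,0,0,0,3,0,0,0.2,0,0,0,3,0,0,0.1,0,0,0,3,0,0,0,0,0,0,3])

```text
t: 28.28
tool_pos: [0.4896, 0.2064, 0.0257]
tool_rot: [2.049, 2.381, 0.0]
contact_force: [0.3, -0.4, -2.5]
opening: 0.01
grip_force: 79.4
```

```bash
python3 plan.py 98.6 489,206.3,22,1; sed -i 's/\[:2\]/[:3]/' se.py; python3 se.py
```

```text
t 28.27 pos [489.6 206.4  25.7] yaw 98.58 tilt [ 3.e-04  0.e+00 -1.e+00] open 10.0 turn total az shares -0.0
1 rows of [-0.001 -0.01   0.062]
top straightedge 0.82 1193 [15.2 19.6 45.8] [480.1 204.4] [218.3  67.7] -85.6
top straightedge 0.67 5140 [ 5.8  9.7 24.4] [596.  228.5] [237.3 163.3] -84.1
top board 0.83 4896 [ 6.   9.7 24.3] [572.6 223.9] [228.1 201.4] -81.4
side straightedge 0.69 1936 [19.1 21.7 47.9] [483.8 251.6] [127.6  45.7] -81.3
side board 0.8 9244 [ 8.  10.7 25. ] [601.2 218. ] [237.4 164.8] -81.4
```

Request:
jog_arm(commands=[0,0,0.05,0,0,0,3,0,0.04,0,0,0,0,3,0,0.03,0,0,0,0,3,0,0.02,0,0,0,0,3,0,0,0,0,0,0,3])

```text
t: 29.2
tool_pos: [0.4949, 0.2073, 0.0225]
tool_rot: [2.049, 2.382, 0.0]
contact_force: [-0.9, -0.3, -3.3]
opening: 0.0102
grip_force: 79.4
```

Request:
jog_arm(commands=[0,0.02,0,0,0,0,3,0,0.01,0,0,0,0,3,0,0,0,0,0,0,3])

```text
t: 29.58
tool_pos: [0.4959, 0.2075, 0.0224]
tool_rot: [-2.048, -2.381, 0.002]
contact_force: [-2.6, -0.7, -1.7]
opening: 0.0104
grip_force: 79.6
```

Request:
jog_arm(commands=[0,0.02,0,0,0,0,3,0,0.01,0,0,0,0,3,0,0,0,0,0,0,3])

```text
t: 29.95
tool_pos: [0.496, 0.2075, 0.022]
tool_rot: [-2.046, -2.379, 0.007]
contact_force: [-8.3, -0.9, 3.3]
opening: 0.0097
grip_force: 80.3
```

```bash
python3 plan.py 98.6 497,208,22,1; python3 se.py; ls pics
```

```text
t 29.95 pos [496.  207.5  22. ] yaw 98.6 tilt [-0.0059 -0.0012 -1.    ] open 9.7 turn total az shares -0.0
1 rows of [0.006 0.017 0.   ]
top straightedge 0.83 1186 [12.6 16.  42. ] [492.9 206.3] [217.4  44.2] -81.6
top board 0.8 4963 [ 5.9  9.7 24.3] [597.3 228. ] [231.6 169.3] -81.8
side straightedge 0.93 1945 [14.6 17.2 43.4] [489.2 251.7] [127.   46.6] -81.4
side board 0.95 9268 [ 7.9 10.7 25.1] [602.5 217.6] [238.7 166.7] -80.8
side0.png
side1.png
side2.png
side_2735.png
side_2827.png
side_2995.png
top0.png
top_2735.png
top_2827.png
top_2995.png
```

Request:
jog_arm(commands=[0,-0.01,0.01,0,0,0,3,0,0,0,0,0,0,30,0,0,0,0,0,0,30,0,0,-0.4,0,0,0,30,0,0,-0.8,0,0,0,40,-0.9,0,-0.6,0,0,0,40,-1,0,0,0,0,0,40,-1,0,0,0,0,0,40,-1,0,0,0,0,0,40,-1,0,0,0,0,0,40,-1,0,0,0,0,0,40,0,0,0,0,0,0,40])

```text
t: 31.75
tool_pos: [0.5514, -0.1445, 0.1297]
tool_rot: [2.053, 2.374, 0.001]
contact_force: [-1.5, 1.6, 0.2]
opening: 0.0404
grip_force: 0.0
```

```bash
python3 se.py; python3 look.py; ls -t pics | head -2
python3 - <<'E'
import cv2,glob
f=sorted(glob.glob("pics/top_3*.png"))[-1];g=f.replace("top","side")
a=cv2.resize(cv2.imread(f)[150:290,140:290],None,fx=3,fy=4*3/4);b=cv2.resize(cv2.imread(g)[230:400,215:395],None,fx=1.9,fy=1.9)
b=cv2.resize(b,(350,420));a=cv2.resize(a,(450,420));cv2.imwrite("pics/fin.png",cv2.hconcat([a,b]))
E
```

```text
top straightedge 0.64 2290 [11.9 15.7 42. ] [492.7 207.3] [221.4  45.4] -81.2
top board 0.79 6758 [ 6.1  9.6 24. ] [596.7 227.8] [228.7 167.8] -81.5
top board 0.26 396 [21.4 30.8 33.8] [591.3 166.4] [60.  26.5] 7.0
side straightedge 0.9 3312 [13.5 16.5 42.9] [497.1 201.9] [231.7  48.3] -81.5
side board 0.8 10145 [ 7.9 10.7 24.9] [600.9 216.6] [239.7 168.8] -81.2
top board 0.63 6800 z 22.6 [594.1 223.8] [221.6 161.1] -81.7
top block1 0.8 410 z 33.2 [591.3 166.6] [60.  26.4] 7.2
top block1 0.7 411 z 32.6 [582.7 219.7] [60.5 25.6] 9.3
top block1 0.67 447 z 33.0 [574.8 273.8] [59.9 27.1] 8.5
top block1 0.66 465 z 23.3 [ 563.5 -324.8] [60.2 27.6] -14.5
top block1 0.65 247 z 23.2 [ 544.6 -230.8] [44.5 25.1] 22.8
top straightedge 0.6 2268 z 40.7 [492.8 207.7] [139.1  12.8] -81.6
side board 0.55 10215 z 24.1 [597.4 224.9] [222.1 161.3] -81.1
side block1 0.88 680 z 33.5 [595.8 169.5] [60.  27.6] 7.2
side block1 0.82 768 z 33.5 [586.6 222. ] [59.5 28.4] 9.6
side block1 0.71 267 z 23.6 [ 568.3 -321. ] [49.6 28.1] -16.7
side block1 0.61 443 z 23.6 [ 556.6 -225.1] [60.7 27.9] 23.6
side block1 0.6 864 z 33.4 [578.5 276.2] [59.8 28.1] 8.5
side block1 0.42 433 z 37.0 [ 669.6 -214.9] [39.9 37.2] 66.8
side straightedge 0.74 3205 z 41.9 [496.9 209.8] [141.3  11.5] -80.9
side_3175.png
top_3175.png
```

View pics/fin.png

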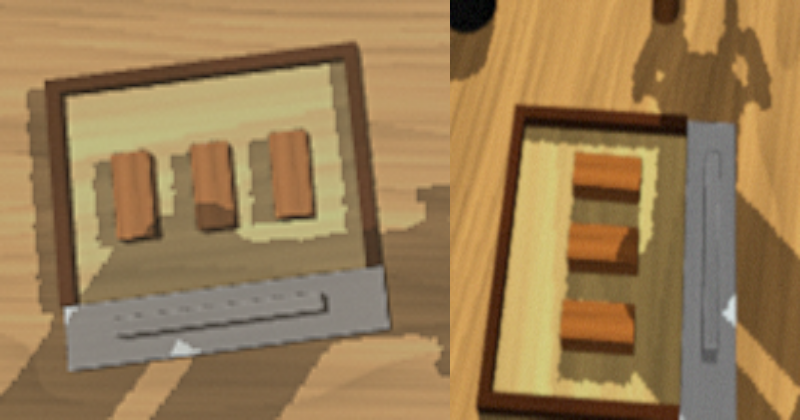

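The crop shows three parallel blocks on the board and the straightedge against its open edge, in line with the ends. I'll press gently near both ends so the whole length seats.

```bash
python3 plan.py 98.6 443.6,137.3,130,7 443.6,137.3,9,3
```

```text
t 32.45 pos [ 550.3 -140.1  128.6] yaw 98.61 tilt [ 0.e+00 -1.e-04 -1.e+00] open 40.1 turn total az shares 0.0
7 rows of [ 0.691 -0.152 -0.003]
3 rows of [0.    0.    0.672]
```

Request:
jog_arm(commands=[0.69,-0.152,0,0,0,0,0,0.69,-0.152,0,0,0,0,0,0.69,-0.152,0,0,0,0,0,0.69,-0.152,0,0,0,0,0,0.69,-0.152,0,0,0,0,0,0.69,-0.152,0,0,0,0,0,0.69,-0.152,0,0,0,0,0,0,0,0,0,0,0,0,0,0,0.7,0,0,0,0,0,0,0.7,0,0,0,0,0,0,0.4,0,0,0,0,0,0,0.2,0,0,0,0,0,0,0,0,0,0,0,0,0.1,0,0,0,0,0], newtons=20)

```text
t: 34.2
tool_pos: [0.451, 0.1375, 0.0098]
tool_rot: [2.048, 2.38, 0.003]
contact_force: [0.4, 0.1, 0.0]
opening: 0.0001
grip_force: 0.0
```

Request:
jog_arm(commands=[0,0.05,0,0,0,0,0,0,0.05,0,0,0,0,0,0,0,0,0,0,0,0])

```text
t: 34.58
tool_pos: [0.4562, 0.1386, 0.009]
tool_rot: [2.048, 2.381, 0.001]
contact_force: [-0.3, -0.4, 0.7]
opening: -0.0002
grip_force: 0.0
```

Request:
jog_arm(commands=[0,0.06,0,0,0,0,0,0,0.05,0,0,0,0,0,0,0.03,0,0,0,0,0,0,0,0,0,0,0,0])

```text
t: 35.08
tool_pos: [0.4642, 0.1398, 0.0086]
tool_rot: [-2.049, -2.382, 0.0]
contact_force: [-0.1, -0.8, 0.0]
opening: -0.0004
grip_force: 0.0
```

Request:
jog_arm(commands=[0,0.03,0,0,0,0,0,0,0.03,0,0,0,0,0,0,0,0,0,0,0,0])

```text
t: 35.45
tool_pos: [0.4678, 0.1403, 0.0086]
tool_rot: [2.049, 2.382, 0.0]
contact_force: [-0.5, 0.9, -0.0]
opening: -0.0001
grip_force: 0.0
```

Request:
jog_arm(commands=[0,0.03,0,0,0,0,0,0,0.02,0,0,0,0,0,0,0,0,0,0,0,0])

```text
t: 35.83
tool_pos: [0.4707, 0.1407, 0.0086]
tool_rot: [2.049, 2.382, 0.0]
contact_force: [0.7, 0.6, 0.0]
opening: 0.0002
grip_force: 0.0
```

Request:
jog_arm(commands=[0,0.03,0,0,0,0,0,0,0.02,0,0,0,0,0,0,0,0,0,0,0,0])

```text
t: 36.2
tool_pos: [0.4718, 0.1409, 0.0082]
tool_rot: [-2.047, -2.38, 0.006]
contact_force: [-6.4, -1.3, 6.2]
opening: -0.0005
grip_force: 4.2
```

Request:
jog_arm(commands=[0,-0.3,0,0,0,0,0,0,-0.2,0,0,0,0,0,0.72,0,0,0,0,0,0,0.72,0,0,0,0,0,0,0.72,0,0,0,0,0,0,0,0,0,0,0,0,0,0,0.2,0,0,0,0,0,0,0.15,0,0,0,0,0,0,0.05,0,0,0,0,0,0,0,0,0,0,0,0])

```text
t: 37.45
tool_pos: [0.4487, 0.2679, 0.0085]
tool_rot: [-2.05, -2.38, 0.0]
contact_force: [0.3, 0.5, 0.0]
opening: 0.0001
grip_force: 0.0
```

Request:
jog_arm(commands=[0,0.03,0,0,0,0,0,0,0.02,0,0,0,0,0,0,0,0,0,0,0,0])

```text
t: 37.83
tool_pos: [0.4511, 0.2689, 0.0086]
tool_rot: [-2.049, -2.382, 0.0]
contact_force: [-0.7, -0.2, -0.5]
opening: -0.0001
grip_force: 0.0
```

Request:
jog_arm(commands=[0,0.03,0,0,0,0,0,0,0.02,0,0,0,0,0,0,0,0,0,0,0,0])

```text
t: 38.2
tool_pos: [0.4526, 0.2691, 0.0082]
tool_rot: [-2.047, -2.38, 0.005]
contact_force: [-5.3, -1.8, 4.4]
opening: 0.0003
grip_force: 3.6
```

Both ends are seated; the contact line lies at 8.5°, the same as the board. Backing off for a last check.

Request:
jog_arm(commands=[0,-0.3,0,0,0,0,0,0,-0.3,-0.5,0,0,0,0,0,0,-0.9,0,0,0,0,0,0,-0.9,0,0,0,0,0,0,0,0,0,0,0])

```text
t: 38.83
tool_pos: [0.4222, 0.2656, 0.1529]
tool_rot: [2.045, 2.378, 0.017]
contact_force: [0.0, -0.2, 0.1]
opening: -0.0001
grip_force: 0.0
```

Run:
```python
from h import *
d=eyes.get_image("side");save(d,"end_side");P=cloud(d)
for n in ["straightedge","board","block1","offcut","dowel","puck"]:
    for r in nets.silhouettes("side",n):
        if r["p"]<.5: continue
        p=P[r["mask"]&(d["z_map"]>0)];zt=np.percentile(p[:,2],90);q=p[abs(p[:,2]-zt)<.006]
        print(n,round(r["p"],2),round(zt*1000,1),*rect(q[:,:2]))
```

```text
straightedge 0.73 41.8 [496.8 209.6] [141.8  12.1] -81.4
board 0.64 24.0 [598.1 224.6] [223.6 159.5] -81.4
block1 0.95 23.6 [ 568.2 -321.4] [60.5 29.8] -18.4
block1 0.94 33.6 [586.8 222. ] [59.9 28.1] 9.5
block1 0.87 33.7 [578.6 276.7] [59.9 27.8] 8.3
block1 0.7 23.4 [ 557.  -225.1] [60.4 29. ] 24.8
block1 0.59 33.4 [596.  168.2] [60.2 28.6] 7.7
offcut 0.76 37.6 [ 669.6 -215.6] [38.7 38.2] 69.3
dowel 0.66 50.8 [576.   1.] [25.6 25.6] 26.5
puck 0.89 51.4 [771.6  35. ] [57.6 56.5] 75.0
```

View pics/end_side.png

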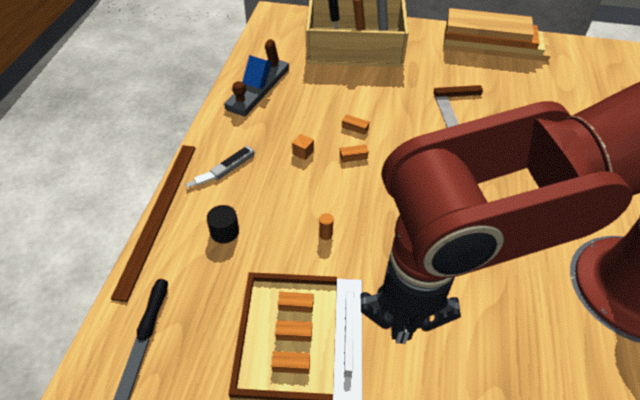

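The final view shows three blocks on the board at (296,300), (294,330) and (291,361). The straightedge lies flush along the open edge at x≈348. The cube, dowel and weight have not moved, and the arm is clear.

```bash
python3 -c "
from station import job
print(job.finish_job())"
```

```text
the job is handed in; nothing more can be done
None
```

The job is handed in at about 39 s of robot time: three blocks lie front-to-back on the board, two remain on the bench, and the straightedge is flush along the open edge, centred to about 1 mm; the cube, dowel and weight did not move.

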